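# Kit the cut profiles for the welder

### The arm

A 6-joint arm with a two-finger parallel gripper is mounted at the origin on the work surface. World frame = base frame: x ahead of the robot, y to its left, z up, the work surface at z = 0. Lengths are in mm, angles in rad, forces in N, time in s.
With the tool pointing down it reaches from about 400 to 925 mm from the base axis. Payload 12.5 kg.
Tool frame: the origin (TCP) lies midway between the tips of the shut fingers; the grasp point (between the pads) lies 19 mm behind it (env.pinch_z is the z of the grasp point in the tool frame, in mm); z points along the fingers, y is the line along which they close (so a half turn about z gives the same grasp; the last joint's range is limited). The gripper opens to 95 mm and grips with 3 to 60 N. Pads are 20 mm wide; open, the fingers measure 119 mm over their backs; the gripper's body (75 mm by 180 mm) begins 59 mm behind the grasp point.
Start: joints at [-1.336, 0.491, 1.559, -0, 1.092, -0.106], TCP at [208.924, -589.065, 214.661] pointing down, gripper open.
Joint ranges: [-3.1, 3.1], [-0.84, 2.19], [0.05, 2.79], [-1.13, 4.28], [0.06, 2.93], [-2.69, 2.69]. Speed limits (rad/s): [2.22, 2.22, 2.79, 3.14, 3.14, 3.14].

### API

Orientations are given as [roll, pitch, yaw] about the fixed x, y, z axes, in that order (R = Rz(yaw) Ry(pitch) Rx(roll)).
In Python, from cell import env, eyes gives the robot as it stands.
- The arm moves only by the shell command python3 -m inch 'ROWS'. ROWS is JSON, a list of rows, each a list of 3 entries, a list of its own where there are three numbers: the shift along the tool's x, y, z in units of 60 mm (1.0 is 60 mm), then the turn about the tool's z in units of 5 degrees (1.0 is 5 degrees), then the closure, from -1 (fully open) to 1 (shut). In form: [[[tx, ty, tz], turn, claw], ...]. A call has exactly 10 rows; each row shifts and turns the commanded pose from where the row before left it, along the tool's axes as they then stand; what a row does not reach is not made up. A row lasts 1/8 s, in which the tool goes at most 62.5 mm and 10.7 degrees, less where a joint would pass 70% of its speed; a pose out of reach is approached as far as the arm can. A call is refused whole if a number of a shift passes 1 or a number of a turn 1, either way. A call with a gripper value outside its range is refused whole. The fingers move at their own pace and stop on an object; the grip force is fixed at half the most. Time passes only in rows, so rows that do not move let the fingers close, or fill a call up. It gives the time, the measured TCP pose, the force, the opening and the grip force at its end, in the units of the state.
- env.state(): the state, without advancing time (a new reading comes with each control period).
- eyes.read_camera(name): name is "scene" or "top" or "wrist"; returns a dict with "pixels" (400x640x3 uint8, red, green, blue), "fx", "fy", "cx", "cy" (pixels), "extrinsics" (4x4, takes a point from world to camera coordinates). Camera axes: x right, y down, z forward; pixel columns grow to the right and rows downward; lengths in mm; the calibration is good to about 2 mm. The wrist camera is an equidistant fisheye: a pixel r from the principal point sees the ray r / f radians off the axis. A picture is of the moment at which its call begins. There is no depth.
- env.job_done(): hands the job in; it is judged then, once.
Trained networks look in a picture, given as the dict that the camera call returned (one of the last four; its "shot" number tells which), for a name from the list of things; names that differ only in an ending like _2 or _b are one class to them, and where a whole thing is asked for, a point or a joint stands for the part that bears it (a point fixed in the world has none). Each returns a list of dicts, best first, with "score" (0 to 1); they miss things now and then, are a little off and sometimes report something else, mostly with a low value. They report only what shows in the picture. A call takes as long as a camera call. They do not tell look-alikes from the thing itself.
- eyes.boxes_of(name, picture): "centre" ([row, column] in pixels, amid what is visible of it).
- eyes.cut_out(name, picture): "mask" (400x640 bool, what is visible of it) and "centre" ([row, column] in pixels, amid what is visible of it).
- eyes.spot_point(name, picture): "centre" ([row, column] in pixels: a listed point, or the origin of a listed thing).
The state is a dict: "t": time; "joints": joint angles; "qvel": joint speeds; "tau": joint torques, N m; "eef_pos": TCP position; "tcp_rot": TCP orientation; "ft_force": force on the tool from outside, world axes, zero at the start; "moment": the same for the moment, N m; "opening": opening from 0.0 (shut) to 1.0 (fully open); "grip_force": force on a finger pad.
Only numpy, scipy, OpenCV 4.12 (cv2) and the standard library are available. Lean on these libraries where they do the work, as an engineer would, in place of code of your own. Each camera call takes 0.05 s, during which the arm holds its last target. There are 200 camera calls.

### The job

Load the kit tray for the next weld job: stand each bare-metal offcut upright in its own pocket, the bright square tube in the blue pocket, the bright round tube in the yellow one, the bright rectangular tube in the green one and the brass hexagonal bar in the black one (a white mark on each pocket floor shows the profile), flat on the pocket's floor. The red-brown primed square and round tubes belong to another job: leave them standing where they are.

Things in the scene. Friction and masses are not known exactly. Their poses are not given: they have to be found in the camera images.
- square_tube: Bare, bright silver-grey square steel tube offcut, 40 x 40 mm, 70 mm tall, open through its length, 3 mm wall, about 0.24 kg. x and y square to its faces. Stands upright on the bench at the start. Origin: centre of its underside; z up along its length.
- round_tube: Bare, bright silver-grey round steel tube offcut, 42 mm outside diameter, 70 mm tall, open through its length, 3 mm wall, about 0.2 kg. Stands upright on the bench at the start. Origin: centre of its underside; z up along its length.
- oblong_tube: Bare, bright silver-grey rectangular steel tube offcut, 50 mm along its x, 30 mm along its y, 70 mm tall, open through its length, 3 mm wall, about 0.24 kg. Stands upright on the bench at the start. Origin: centre of its underside; z up along its length.
- hex_bar: Solid yellow brass hexagonal bar offcut, 32 mm across flats (37 mm across corners), 70 mm tall, about 0.5 kg. Two of its flats are square to its x axis, the others every 60 degrees. Stands upright on the bench at the start. Origin: centre of its underside; z up along its length.
- primed_square_tube: Look-alike: the same square tube (40 x 40 mm, 70 mm tall) but coated in dull red-brown primer; does not belong in the tray. Stands upright on the bench at the start. Origin: centre of its underside; z up along its length.
- primed_round_tube: Look-alike: the same round tube (42 mm diameter, 70 mm tall) but coated in dull red-brown primer; does not belong in the tray. Stands upright on the bench at the start. Origin: centre of its underside; z up along its length.
- pocket_square: Blue open pocket with a white square painted on its floor, for the square tube. 80 x 80 mm, 74 x 74 mm inside, walls 26 mm high, floor 3 mm thick. Origin: centre of its underside, 4 mm above the bench; x, y along its sides. The four pockets sit fixed, in changing order, at the corners of a 100 mm square in a fixed steel tray 220 mm square (rims of tray and pockets 30 mm above the bench).
- pocket_round: Yellow open pocket with a white disc painted on its floor, for the round tube. 80 x 80 mm, 74 x 74 mm inside, walls 26 mm high, floor 3 mm thick. Origin: centre of its underside, 4 mm above the bench; x, y along its sides. The four pockets sit fixed, in changing order, at the corners of a 100 mm square in a fixed steel tray 220 mm square (rims of tray and pockets 30 mm above the bench).
- pocket_oblong: Green open pocket with a white oblong painted on its floor, for the rectangular tube. 80 x 80 mm, 74 x 74 mm inside, walls 26 mm high, floor 3 mm thick. Origin: centre of its underside, 4 mm above the bench; x, y along its sides. The four pockets sit fixed, in changing order, at the corners of a 100 mm square in a fixed steel tray 220 mm square (rims of tray and pockets 30 mm above the bench).
- pocket_hex: Black open pocket with a white hexagon painted on its floor, for the brass hexagonal bar. 80 x 80 mm, 74 x 74 mm inside, walls 26 mm high, floor 3 mm thick. Origin: centre of its underside, 4 mm above the bench; x, y along its sides. The four pockets sit fixed, in changing order, at the corners of a 100 mm square in a fixed steel tray 220 mm square (rims of tray and pockets 30 mm above the bench).
Mind the look-alikes: they are no part of the job. What is shaped like the round_tube but orange or purple is not meant.

How it is judged:
By the outcome, as a careful person would: the job done as asked, in the order asked, and still so for the second after the job is handed in, with the robot touching nothing.
It also fails if it takes over 96 s, if anything falls off the work surface, if the arm or the gripper's body presses on something with over 40 N, if the wrist force passes 120 N, or if a joint passes its speed limit or range.

## Working session

There is one attempt and no reset: what is moved stays moved. The work goes in short steps, Python scripts to look and compute and a shell command to move; the robot and the scene stay as the last step left them, time stands still between calls to the robot, and variables do not carry over. Pictures are saved under pics/ and viewed, at most 14 in all, crops included, and the job is handed in when it is done.

```bash
ls; mkdir -p pics; python3 - <<'E'
from cell import env, eyes
import cv2
print(env.state(), env.pinch_z)
for n in ("top","scene"):
    p=eyes.read_camera(n); cv2.imwrite(f"pics/{n}0.png",p["pixels"][:,:,::-1])
    print(n,p["fx"],p["fy"],p["cx"],p["cy"],p["extrinsics"])
    for o in ["square_tube","round_tube","oblong_tube","hex_bar","primed_square_tube","primed_round_tube","pocket_square","pocket_round","pocket_oblong","pocket_hex"]:
        print(o,[(r["centre"],round(r["score"],2)) for r in eyes.spot_point(o,p)[:4]])
E
```

```text
pics
{'t': 0.0, 'joints': array([-1.33559602e+00,  4.91586014e-01,  1.55947521e+00, -1.00943107e-06,
        1.09169682e+00, -1.05631230e-01]), 'qvel': array([-0.00119448, -0.00198654, -0.00167845,  0.00046272, -0.00112991,
        0.00106482]), 'tau': array([-3.15001897e-03, -6.12652874e+01, -2.58179730e+01,  6.90667494e-02,
        4.82817425e-02, -1.76949629e-04]), 'eef_pos': array([ 208.86222097, -588.79723487,  214.03644279]), 'tcp_rot': array([-3.14043366e+00, -1.21983242e-04,  3.40831934e-01]), 'ft_force': array([ 0.23457496, -0.46527156,  0.24337341]), 'moment': array([0.00708902, 0.00154464, 0.00712698]), 'grip_force': 0.0, 'opening': 1.002230857534446} -18.8
top 389.71918556202866 389.71918556202866 318.87650935037163 192.641282013443 [[-1.57092138e-02 -9.99755594e-01  1.55554473e-02 -7.52599669e+01]
 [-9.97448397e-01  1.45855978e-02 -6.98852977e-02  5.21526953e+02]
 [ 6.96413319e-02 -1.66135991e-02 -9.97433744e-01  1.02383462e+03]
 [ 0.00000000e+00  0.00000000e+00  0.00000000e+00  1.00000000e+00]]
square_tube [([172.6, 315.6], 0.71), ([214.8, 321.1], 0.61), ([171.1, 222.8]
[... 641 characters left out ...]
9335e-01 -7.88263461e-01 -2.24275271e+02]
 [-7.30123521e-01 -2.97348316e-01 -6.15226481e-01  1.32735146e+03]
 [ 0.00000000e+00  0.00000000e+00  0.00000000e+00  1.00000000e+00]]
square_tube [([229.6, 309.7], 0.75), ([174.5, 238.2], 0.67)]
round_tube [([176.9, 211.4], 0.93), ([213.8, 257.4], 0.74), ([185.2, 287.5], 0.71), ([173.6, 240.0], 0.69)]
oblong_tube [([215.7, 257.8], 0.74)]
hex_bar [([181.6, 285.6], 0.8)]
primed_square_tube [([195.3, 320.9], 0.77)]
primed_round_tube [([200.0, 208.6], 0.92)]
pocket_square [([244.7, 470.0], 0.8), ([229.4, 423.8], 0.48)]
pocket_round [([257.5, 416.1], 0.89)]
pocket_oblong [([232.3, 425.9], 0.72), ([183.8, 286.7], 0.51)]
pocket_hex [([274.6, 460.4], 0.55)]
```

```bash
python3 - <<'E'
import cv2
a=cv2.imread("pics/top0.png"); cv2.imwrite("pics/top0c.png",cv2.resize(a[130:280,290:470],None,fx=4,fy=4,interpolation=cv2.INTER_CUBIC)[:600])
cv2.imwrite("pics/top0d.png",cv2.resize(a[50:390,40:600],None,fx=1.42,fy=1.42,interpolation=cv2.INTER_CUBIC))
E
```

```text
(no output)
```

View pics/top0c.png

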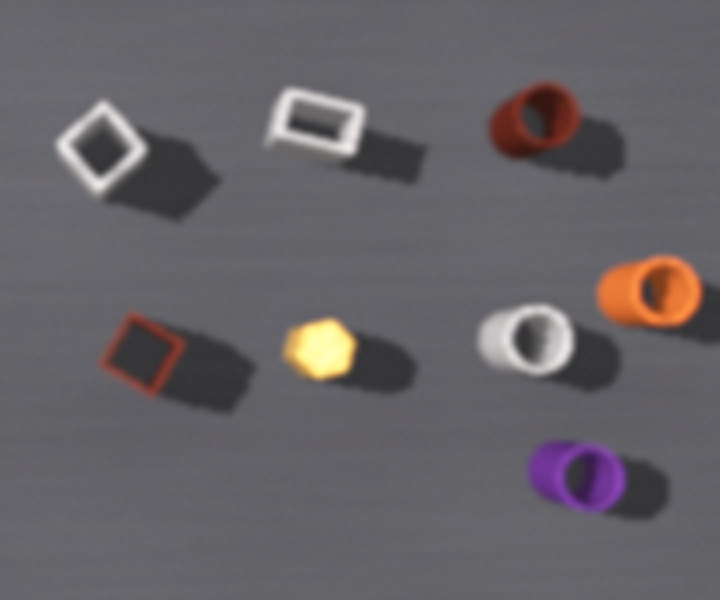

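View pics/top0d.png

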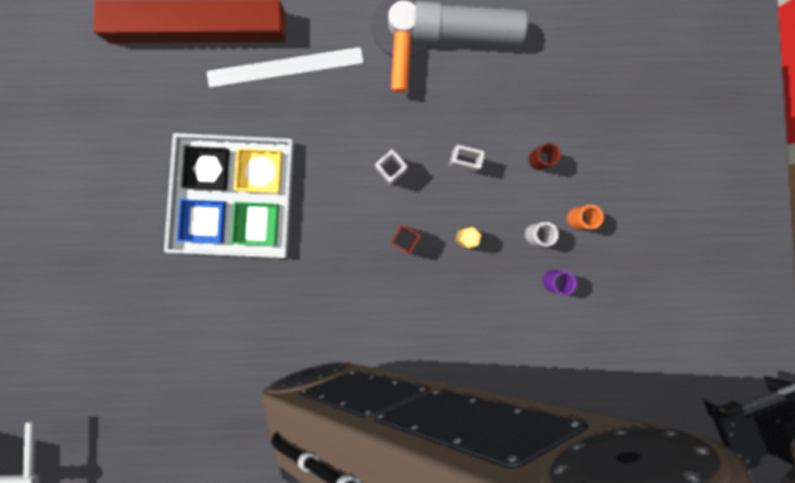

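View pics/scene0.png

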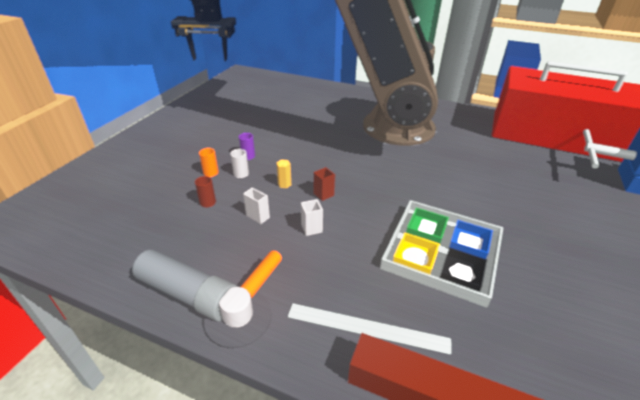

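The tops show: bright square at about (row 167, col 315), bright rectangle at (161, 370), brass hex at (217, 370) and bright round at (215, 424). The primed look-alikes are the square at (218, 326) and the round at (160, 424). Among the rounds, orange (202, 455), purple (249, 434) and red-brown (160, 424) are not meant; the silver-grey one at (215, 424) fits. The pockets are black (167, 186), yellow (170, 224), blue (206, 185) and green (206, 220). Next I'll fit the prism models.

```bash
cat > h.py <<'E'
from cell import env, eyes
import cv2, numpy as np
from scipy.optimize import minimize
def proj(p,P):
    c=P@p["extrinsics"][:3,:3].T+p["extrinsics"][:3,3]
    return np.c_[p["fx"]*c[:,0]/c[:,2]+p["cx"],p["fy"]*c[:,1]/c[:,2]+p["cy"]]
def back(p,uv,z):
    R,t=p["extrinsics"][:3,:3],p["extrinsics"][:3,3]; C=-R.T@t
    d=R.T@np.array([(uv[0]-p["cx"])/p["fx"],(uv[1]-p["cy"])/p["fy"],1]); return C+d*(z-C[2])/d[2]
a=np.arange(24)*np.pi/12; h=np.arange(6)*np.pi/3+np.pi/6
SH={"square":np.array([[20,20],[-20,20],[-20,-20],[20,-20]]),"oblong":np.array([[25,15],[-25,15],[-25,-15],[25,-15]]),
 "round":21*np.c_[np.cos(a),np.sin(a)],"hex":18.475*np.c_[np.cos(h),np.sin(h)]}
S=8
def fit(p,kind,uv0,z0=0,sat=None):
    """fit prism silhouette near top pixel uv0"""
    img=p["pixels"]; u0,v0=int(uv0[0])-30,int(uv0[1])-30
    c=cv2.resize(img[v0:v0+60,u0:u0+60],None,fx=S,fy=S,interpolation=cv2.INTER_CUBIC).astype(int)
    m=((c[...,0]-c[...,2]>40)&(c[...,1]>100)) if kind=="hex" else ((c.min(2)>128)&(c.max(2)-c.min(2)<45))
    m=m.astype(np.uint8); cs,_=cv2.findContours(m,cv2.RETR_EXTERNAL,cv2.CHAIN_APPROX_NONE)
    q=((np.array(uv0)-[u0,v0]+.5)*S)
    k=max(cs,key=lambda k:cv2.contourArea(k)-20*np.linalg.norm(k.mean((0,1))-q))
    k=cv2.convexHull(k); M=cv2.drawContours(np.zeros_like(m),[k],-1,1,-1)
    def cost(s):
        R=np.array([[np.cos(s[2]),-np.sin(s[2])],[np.sin(s[2]),np.cos(s[2])]]); b=SH[kind]@R.T+s[:2]
        P=np.r_[np.c_[b,0*b[:,:1]+z0],np.c_[b,0*b[:,:1]+z0+70]]
        g=((proj(p,P)-[u0,v0]+.5)*S).astype(np.float32)
        D=cv2.fillConvexPoly(np.zeros_like(m),(cv2.convexHull(g)*16).astype(np.int32),1,shift=4)
        return 1-(M&D).sum()/max((M|D).sum(),1)
    x=back(p,uv0,z0+70)[:2]; best=None
    for y in (0,.4,.8,1.2,-.4,-.8,-1.2) if kind!="round" else (0,):
        r=minimize(cost,[*x,y],method="Nelder-Mead",options=dict(initial_simplex=np.array([[*x,y],[x[0]+6,x[1],y],[x[0],x[1]+6,y],[x[0],x[1],y+.25]]),xatol=.02,fatol=1e-4,maxiter=200))
        if best is None or r.fun<best.fun: best=r
    return best.x.round(3),round(best.fun,3)
E
python3 - <<'E'
from h import *
p=eyes.read_camera("top")
for k,uv in dict(square=(315.2,167),oblong=(369.7,161),hex=(370.2,217.2),round=(424.2,215)).items(): print(k,*fit(p,k,uv))
im=p["pixels"]; u0,v0=150,135
c=cv2.resize(im[v0:v0+100,u0:u0+110],None,fx=8,fy=8,interpolation=cv2.INTER_CUBIC).astype(int)
for n,uv in dict(sq=(185,205.5),rnd=(224,170.5),obl=(219.7,206),hx=(186.5,168)).items():
    m=np.uint8((c.min(2)>200)); 
    q=((np.array(uv)-[u0,v0]+.5)*8).astype(int); w=np.zeros_like(m); w[q[1]-100:q[1]+100,q[0]-100:q[0]+100]=1
    N,l,s,ce=cv2.connectedComponentsWithStats(m*w); i=min(range(1,N),key=lambda i:np.linalg.norm(ce[i]-q)+(1e3 if s[i,4]<2000 else 0))
    k=max(cv2.findContours(np.uint8(l==i),0,1)[0],key=cv2.contourArea)
    g=[back(p,(x+.5)/8+np.array([u0,v0])-.5,7)[:2] for x in k[:,0]]
    print(n,back(p,(ce[i]+.5)/8+[u0,v0]-.5,7).round(1),s[i],cv2.minAreaRect(np.float32(g)))
E
```

```text
square [588.386 -73.163   0.719] 0.092
oblong [ 603.149 -214.029    1.352] 0.11
hex [ 452.766 -214.364   -1.593] 0.174
round [ 4.58646e+02 -3.50774e+02  5.00000e-02] 0.085
sq [491.9 279.7   7. ] [  197   486   156   162 22779] ((491.96435546875, 279.8700256347656), (49.508453369140625, 53.66457748413086), 86.4223403930664)
rnd [585.7 174.4   7. ] [  516   202   156   169 21421] ((585.6018676757812, 173.14842224121094), (52.2616081237793, 57.27867126464844), 89.97563171386719)
obl [486.4 182.3   7. ] [  506   486   120   186 20499] ((486.4212951660156, 182.17935180664062), (38.10728454589844, 62.774349212646484), 86.82542419433594)
hx [591.8 274.8   7. ] [  222   199   148   145 17264] ((592.0208740234375, 273.49981689453125), (49.56549072265625, 48.886924743652344), 88.06272888183594)
```

```bash
cat >> h.py <<'E'
def go(x,y,z,yawdeg=None):
    s=env.state(); w=s["tcp_rot"][2]; d=np.array([x,y,z])-s["eef_pos"]
    t=np.array([d[0]*np.cos(w)+d[1]*np.sin(w),d[0]*np.sin(w)-d[1]*np.cos(w),-d[2]])/60
    k=0 if yawdeg is None else -((yawdeg-np.degrees(w)+180)%360-180)/5
    print("t",round(s["t"],2),"eef",s["eef_pos"].round(1),"yaw",round(np.degrees(w),1),"F",s["ft_force"].round(1),"open",round(s["opening"],2),"grip",round(s["grip_force"],1),"| shift",t.round(3),"turn",round(k,2))
E
python3 -m inch '[[[0.631,-0.4275,0],0,-1],[[0.631,-0.4275,0],0,-1],[[0.631,-0.4275,0],0,-1],[[0.631,-0.4275,0],0,-1],[[0.631,-0.4275,0],0,-1],[[0.631,-0.4275,0],0,-1],[[0.631,-0.4275,0],0,-1],[[0.631,-0.4275,0],0,-1],[[0.631,-0.4275,0],0,-1],[[0.631,-0.4275,0],0,-1]]'
python3 -m inch '[[[0.631,-0.4275,0],0,-0.5],[[0.631,-0.4275,0],0,-0.5],[[0.631,-0.4275,0],0,-0.5],[[0.631,-0.4275,0],0,-0.5],[[0,0,0.31],-0.87,-0.5],[[0,0,0.31],-0.87,-0.5],[[0,0,0.31],-0.87,-0.5],[[0,0,0.31],-0.87,-0.5],[[0,0,0.31],-0.87,-0.5],[[0,0,0],0,-0.5]]'
python3 - <<'E'
from h import *
go(588.4,-73.2,32,41.2)
p=eyes.read_camera("wrist"); cv2.imwrite("pics/w1.png",p["pixels"][:,:,::-1])
E
```

```text
t: 2.4
eef_pos: [480.8, -219.5, 214.8]
tcp_rot: [3.141, -0.0, 0.341]
ft_force: [0.6, -0.4, 0.4]
opening: 1.002
grip_force: 0.0
t: 3.65
eef_pos: [588.0, -73.3, 120.6]
tcp_rot: [-3.14, 0.001, 0.72]
ft_force: [0.2, -0.1, -0.8]
opening: 0.755
grip_force: 0.0
t 3.65 eef [588.  -73.3 120.6] yaw 41.2 F [ 0.2 -0.1 -0.8] open 0.76 grip 0.0 | shift [0.007 0.003 1.477] turn 0.01
```

View pics/w1.png

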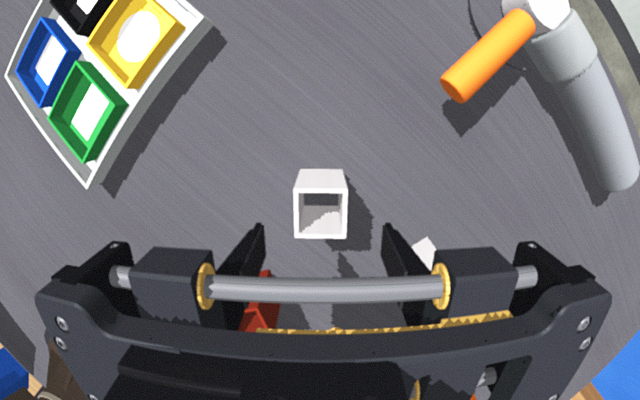

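The wrist view shows the bright square tube at about (row 205, col 320), squared to the fingers and centred between them. I'll go down and grip.

```bash
python3 -m inch '[[[0,0,0.37],0,-0.5],[[0,0,0.37],0,-0.5],[[0,0,0.37],0,-0.5],[[0,0,0.367],0,-0.5],[[0,0,0],0,-0.5],[[0,0,0],0,1],[[0,0,0],0,1],[[0,0,0],0,1],[[0,0,0],0,1],[[0,0,0],0,1]]'
python3 - <<'E'
from h import *
go(588.4,-73.2,145,86.8)
E
```

```text
t: 4.95
eef_pos: [588.4, -73.4, 33.5]
tcp_rot: [3.142, -0.0, 0.72]
ft_force: [-1.9, 2.1, 7.1]
opening: 0.423
grip_force: 30.0
t 4.95 eef [588.4 -73.4  33.5] yaw 41.3 F [-1.9  2.1  7.1] open 0.42 grip 30.0 | shift [ 0.002 -0.002 -1.859] turn -9.11
```

```bash
python3 -m inch '[[[0,0,-0.4],0,1],[[0,0,-0.5],-0.911,1],[[0,0,-0.5],-0.911,1],[[0,0,-0.46],-0.911,1],[[0,0,0],-0.911,1],[[0,0,0],-0.911,1],[[0,0,0],-0.911,1],[[0,0,0],-0.911,1],[[0,0,0],-0.911,1],[[0,0,0],-0.911,1]]'
python3 - <<'E'
from h import *
go(491.9,280.3,145,86.8)
E
```

```text
t: 6.2
eef_pos: [588.2, -73.5, 144.2]
tcp_rot: [-3.141, 0.0, 1.438]
ft_force: [-0.0, 0.2, -3.4]
opening: 0.418
grip_force: 30.0
t 6.2 eef [588.2 -73.5 144.2] yaw 82.4 F [-0.   0.2 -3.4] open 0.42 grip 30.0 | shift [ 5.633 -2.37  -0.013] turn -0.88
```

```bash
python3 -m inch '[[[0.704,-0.296,0],0,1],[[0.704,-0.296,0],0,1],[[0.704,-0.296,0],0,1],[[0.704,-0.296,0],0,1],[[0.704,-0.296,0],0,1],[[0.704,-0.296,0],0,1],[[0.704,-0.296,0],0,1],[[0.704,-0.296,0],0,1],[[0,0,0],-0.88,1],[[0,0,0],0,1]]'
python3 - <<'E'
from h import *
go(491.9,280.3,40.5,86.8)
p=eyes.read_camera("wrist"); cv2.imwrite("pics/w2.png",p["pixels"][:,:,::-1])
E
```

```text
t: 7.45
eef_pos: [492.7, 280.8, 144.2]
tcp_rot: [-3.141, 0.0, 1.513]
ft_force: [-0.1, 0.1, -2.3]
opening: 0.417
grip_force: 30.0
t 7.45 eef [492.7 280.8 144.2] yaw 86.7 F [-0.1  0.1 -2.3] open 0.42 grip 30.0 | shift [-0.009 -0.014  1.729] turn -0.02
```

View pics/w2.png

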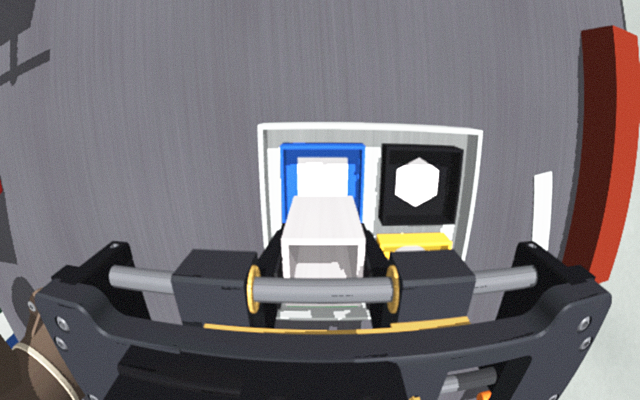

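The square tube hangs squarely over the blue pocket (floor mark near row 180, col 323). I'll lower and release.

```bash
python3 -m inch '[[[0,-0.01,0.4],0,1],[[0,0,0.4],0,1],[[0,0,0.4],0,1],[[0,0,0.3],0,1],[[0,0,0.15],0,1],[[0,0,0.075],0,1],[[0,0,0],0,1],[[0,0,0],0,-0.4],[[0,0,0],0,-0.4],[[0,0,0],0,-0.4]]'
python3 - <<'E'
from h import *
go(491.9,280.3,150,60)
E
```

```text
t: 8.75
eef_pos: [492.7, 280.6, 41.5]
tcp_rot: [3.141, -0.0, 1.513]
ft_force: [0.5, -0.2, 0.7]
opening: 0.667
grip_force: 0.0
t 8.75 eef [492.7 280.6  41.5] yaw 86.7 F [ 0.5 -0.2  0.7] open 0.67 grip 0.0 | shift [-0.006 -0.013 -1.809] turn 5.33
```

```bash
python3 -m inch '[[[0,0,-0.4],0,-0.4],[[0,0,-0.5],0,-0.4],[[0,0,-0.5],0.76,-0.4],[[0,0,-0.41],0.76,-0.4],[[0,0,0],0.76,-0.4],[[0,0,0],0.76,-0.4],[[0,0,0],0.76,-0.4],[[0,0,0],0.76,-0.4],[[0,0,0],0.77,-0.4],[[0,0,0],0,-0.4]]'
python3 - <<'E'
from h import *
go(458.6,-350.8,120,60)
p=eyes.read_camera("top"); q=eyes.read_camera("scene")
print(fit(p,"hex",(370.2,217.2)),fit(p,"round",(424.2,215)))
for k,x,y in (("square",588.4,-73.2),("oblong",603.1,-214),("hex",452.8,-214.4),("round",458.6,-350.8)):
    if k!="square": print("scene",k,fit(q,k,proj(q,np.array([[x,y,70.]]))[0]))
im=q["pixels"][120:320,160:520].copy(); cv2.imwrite("pics/s1.png",cv2.resize(im[:,:,::-1],None,fx=2.2,fy=2.2,interpolation=cv2.INTER_CUBIC))
E
```

```text
t: 10.0
eef_pos: [492.5, 280.5, 149.8]
tcp_rot: [3.141, -0.0, 1.048]
ft_force: [-1.1, 0.0, 0.4]
opening: 0.699
grip_force: 0.0
t 10.0 eef [492.5 280.5 149.8] yaw 60.0 F [-1.1  0.   0.4] open 0.7 grip 0.0 | shift [-9.399  4.764  0.497] turn 0.01
(array([ 452.799, -214.689,   -0.546]), np.float64(0.184)) (array([ 4.58641e+02, -3.50887e+02,  1.45000e-01]), np.float64(0.111))
scene oblong (array([ 599.948, -210.338,    1.559]), np.float64(0.162))
scene hex (array([ 455.547, -211.381,    0.483]), np.float64(0.13))
scene round (array([ 4.63013e+02, -3.45534e+02, -4.10000e-01]), np.float64(0.149))
```

View pics/s1.png

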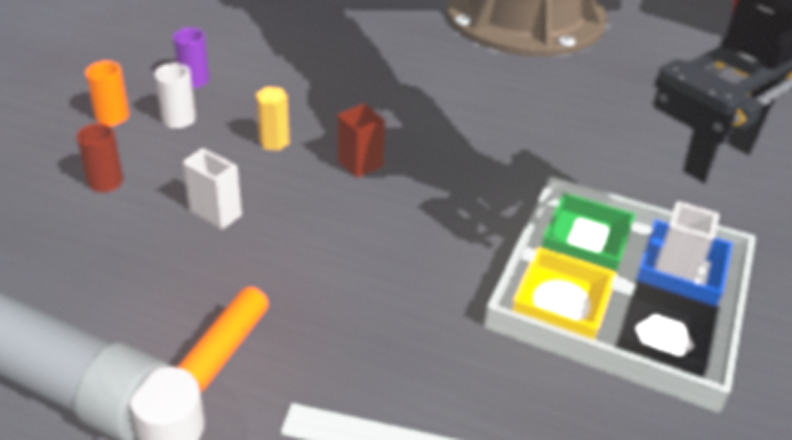

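The square tube stands in the blue pocket. The round candidates in this crop are the silver one at (row 95, col 175), orange (92, 107), purple (57, 190) and primed red-brown (158, 100). Only the silver-grey one is the bare round tube, so I'll go there.

```bash
python3 -m inch '[[[-0.671,0.34,0],0,-0.4],[[-0.671,0.34,0],0,-0.4],[[-0.671,0.34,0],0,-0.4],[[-0.671,0.34,0],0,-0.4],[[-0.671,0.34,0],0,-0.4],[[-0.671,0.34,0],0,-0.4],[[-0.671,0.34,0],0,-0.4],[[-0.671,0.34,0],0,-0.4],[[-0.671,0.34,0],0,-0.4],[[-0.671,0.34,0],0,-0.4]]'
python3 -m inch '[[[-0.671,0.34,0],0,-0.4],[[-0.671,0.34,0],0,-0.4],[[-0.671,0.34,0],0,-0.4],[[-0.671,0.34,0],0,-0.4],[[0,0,0.25],0,-0.4],[[0,0,0.25],0,-0.4],[[0,0,0],0,-0.4],[[0,0,0],0,-0.4],[[0,0,0],0,-0.4],[[0,0,0],0,-0.4]]'
python3 - <<'E'
from h import *
go(459.5,-349.8,32,60)
p=eyes.read_camera("wrist"); cv2.imwrite("pics/w3.png",p["pixels"][:,:,::-1])
E
```

```text
t: 11.35
eef_pos: [467.9, -171.7, 149.9]
tcp_rot: [3.141, 0.0, 1.049]
ft_force: [0.4, 0.2, -0.5]
opening: 0.699
grip_force: 0.0
t: 12.6
eef_pos: [458.5, -350.3, 120.1]
tcp_rot: [3.141, 0.0, 1.048]
ft_force: [0.3, -0.6, 0.4]
opening: 0.699
grip_force: 0.0
t 12.6 eef [ 458.5 -350.3  120.1] yaw 60.0 F [ 0.3 -0.6  0.4] open 0.7 grip 0.0 | shift [0.016 0.011 1.469] turn 0.01
```

View pics/w3.png

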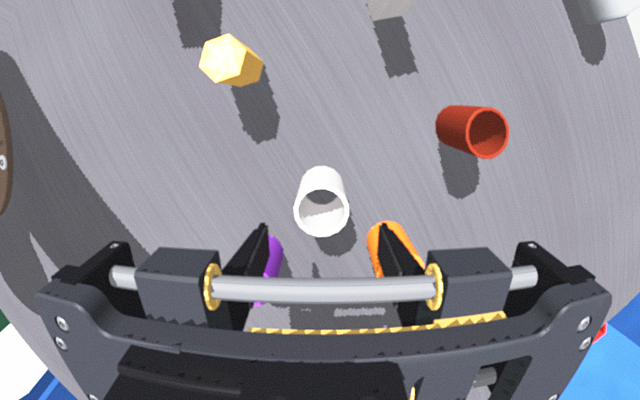

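The silver round tube is at (row 205, col 321), centred between the fingers. The orange and purple tubes lie off to the sides and clear of the fingers' path (about 50–60 mm off along tool x).

```bash
python3 -m inch '[[[0,0,0.37],0,-0.4],[[0,0,0.37],0,-0.4],[[0,0,0.37],0,-0.4],[[0,0,0.36],0,-0.4],[[0,0,0],0,-0.4],[[0,0,0],0,1],[[0,0,0],0,1],[[0,0,0],0,1],[[0,0,0],0,1],[[0,0,0],0,1]]'
python3 -m inch '[[[0,0,-0.3],0,1],[[0,0,-0.5],0,1],[[0,0,-0.5],0,1],[[0,0,-0.5],0,1],[[0,0,-0.05],0,1],[[0.4,0,0],0,1],[[0.7,0,0],0,1],[[0.7,0,0],0,1],[[0.7,0,0],0,1],[[0.7,0,0],0,1]]'
python3 - <<'E'
from h import *
go(586.1,175.1,145,60)
E
```

```text
t: 13.9
eef_pos: [458.4, -350.5, 32.2]
tcp_rot: [3.141, 0.0, 1.048]
ft_force: [-1.7, 1.8, 7.0]
opening: 0.433
grip_force: 30.0
t: 15.15
eef_pos: [554.3, -182.7, 141.5]
tcp_rot: [-3.14, 0.0, 1.047]
ft_force: [-0.3, 0.1, -2.4]
opening: 0.434
grip_force: 30.0
t 15.15 eef [ 554.3 -182.7  141.5] yaw 60.0 F [-0.3  0.1 -2.4] open 0.43 grip 30.0 | shift [ 5.43  -2.522 -0.058] turn 0.0
```

```bash
python3 -m inch '[[[0.679,-0.315,0],0,1],[[0.679,-0.315,0],0,1],[[0.679,-0.315,0],0,1],[[0.679,-0.315,0],0,1],[[0.679,-0.315,0],0,1],[[0.679,-0.315,0],0,1],[[0.679,-0.315,0],0,1],[[0.679,-0.315,0],0,1],[[0,0,0],0,1],[[0,0,0],0,1]]'
python3 - <<'E'
from h import *
go(586.1,175.1,39.5,60)
E
```

```text
t: 16.4
eef_pos: [585.6, 173.5, 141.6]
tcp_rot: [-3.141, 0.001, 1.048]
ft_force: [0.0, -0.2, -2.1]
opening: 0.435
grip_force: 30.0
t 16.4 eef [585.6 173.5 141.6] yaw 60.0 F [ 0.  -0.2 -2.1] open 0.44 grip 30.0 | shift [ 0.027 -0.005  1.702] turn 0.01
```

```bash
python3 -m inch '[[[0.027,0,0.4],0,1],[[0,0,0.4],0,1],[[0,0,0.4],0,1],[[0,0,0.3],0,1],[[0,0,0.12],0,1],[[0,0,0.08],0,1],[[0,0,0],0,1],[[0,0,0],0,-0.4],[[0,0,0],0,-0.4],[[0,0,0],0,-0.4]]'
python3 -m inch '[[[0,0,-0.4],0,-0.4],[[0,0,-0.5],0,-0.4],[[0,0,-0.5],0,-0.4],[[0,0,-0.4],0,-0.4],[[0,0,0],-0.7,-0.4],[[0,0,0],-0.7,-0.4],[[0,0,0],-0.7,-0.4],[[0,0,0],-0.7,-0.4],[[0,0,0],-0.7,-0.4],[[0,0,0],0,-0.4]]'
python3 - <<'E'
from h import *
go(602.5,-213.3,120,77.5)
p=eyes.read_camera("top"); print(fit(p,"oblong",(369.7,161)))
cv2.imwrite("pics/t2.png",cv2.resize(p["pixels"][130:260,150:450,::-1],None,fx=2.6,fy=2.6,interpolation=cv2.INTER_CUBIC))
E
```

```text
t: 17.65
eef_pos: [587.1, 175.2, 40.9]
tcp_rot: [3.141, -0.0, 1.048]
ft_force: [-0.4, -0.5, 0.7]
opening: 0.674
grip_force: 0.0
t: 18.9
eef_pos: [586.9, 175.2, 148.6]
tcp_rot: [3.141, 0.0, 1.353]
ft_force: [0.5, -0.4, -0.2]
opening: 0.702
grip_force: 0.0
t 18.9 eef [586.9 175.2 148.6] yaw 77.5 F [ 0.5 -0.4 -0.2] open 0.7 grip 0.0 | shift [-6.265  1.656  0.477] turn -0.0
(array([ 603.352, -213.203,    1.392]), np.float64(0.12))
```

View pics/t2.png

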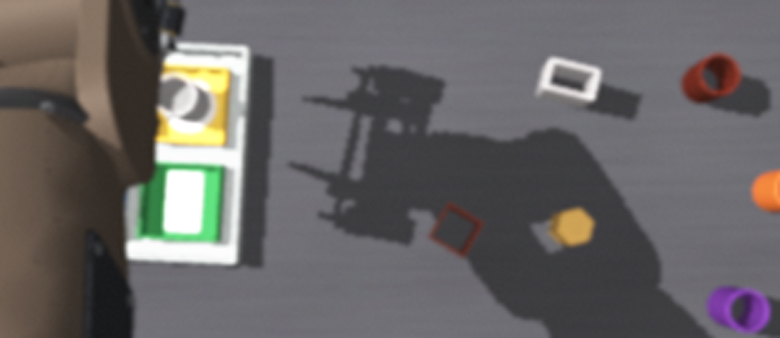

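The round tube stands in the yellow pocket (row 100, col 190), and the bright rectangular tube is at (78, 572). Next is the rectangle.

```bash
python3 -m inch '[[[-0.696,0.184,0],0,-0.4],[[-0.696,0.184,0],0,-0.4],[[-0.696,0.184,0],0,-0.4],[[-0.696,0.184,0],0,-0.4],[[-0.696,0.184,0],0,-0.4],[[-0.696,0.184,0],0,-0.4],[[-0.696,0.184,0],0,-0.4],[[-0.696,0.184,0.1],0,-0.4],[[-0.696,0.184,0.2],0,-0.4],[[0,0,0.17],-0.2,-0.4]]'
python3 - <<'E'
from h import *
go(602.8,-213.2,32,78.5)
p=eyes.read_camera("wrist"); cv2.imwrite("pics/w4.png",cv2.resize(p["pixels"][120:320,200:440,::-1],None,fx=3,fy=3))
E
```

```text
t: 20.2
eef_pos: [602.5, -215.9, 119.7]
tcp_rot: [3.141, 0.0, 1.367]
ft_force: [0.4, -0.2, 0.7]
opening: 0.699
grip_force: 0.0
t 20.2 eef [ 602.5 -215.9  119.7] yaw 78.3 F [ 0.4 -0.2  0.7] open 0.7 grip 0.0 | shift [ 0.045 -0.004  1.461] turn -0.04
```

View pics/w4.png

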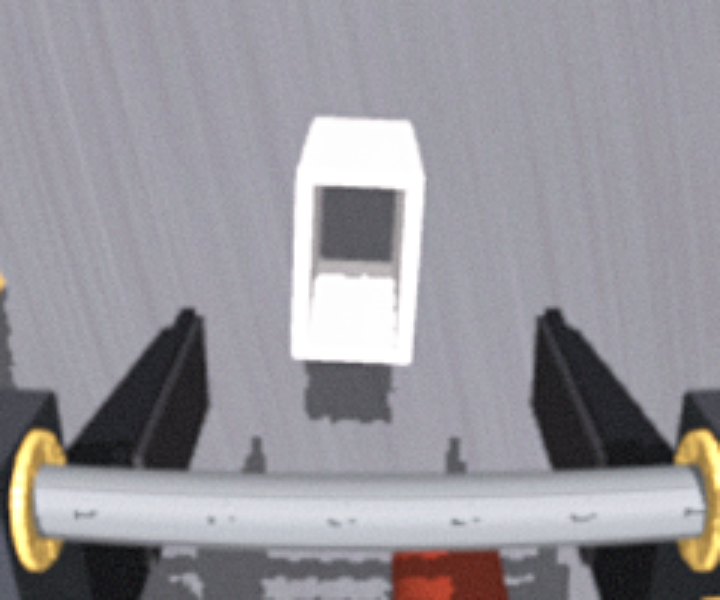

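The rectangular tube is at (row 210, col 319), centred between the fingers and about 2° clockwise of them. I'll turn slightly and grip.

```bash
python3 -m inch '[[[0.045,0,0.37],0.35,-0.4],[[0,0,0.37],0,-0.4],[[0,0,0.37],0,-0.4],[[0,0,0.35],0,-0.4],[[0,0,0],0,-0.4],[[0,0,0],0,1],[[0,0,0],0,1],[[0,0,0],0,1],[[0,0,0],0,1],[[0,0,0],0,1]]'
python3 - <<'E'
from h import *
go(602.8,-213.2,145,-3.2)
E
```

```text
t: 21.5
eef_pos: [603.1, -210.6, 33.0]
tcp_rot: [-3.141, 0.0, 1.34]
ft_force: [-1.9, 0.6, 4.4]
opening: 0.314
grip_force: 30.0
t 21.5 eef [ 603.1 -210.6   33. ] yaw 76.8 F [-1.9  0.6  4.4] open 0.31 grip 30.0 | shift [-0.043  0.006 -1.867] turn 15.99
```

```bash
python3 -m inch '[[[0,0,-0.37],0,1],[[0,0,-0.5],1,1],[[0,0,-0.5],1,1],[[0,0,-0.5],1,1],[[0,0,0],1,1],[[0,0,0],1,1],[[0,0,0],1,1],[[0,0,0],1,1],[[0,0,0],1,1],[[0,0,0],1,1]]'
python3 -m inch '[[[0,0,0],1,1],[[0,0,0],1,1],[[0,0,0],1,1],[[0,0,0],1,1],[[0,0,0],1,1],[[0,0,0],1,1],[[0,0,0],1,1],[[0,-0.5,0],0,1],[[0,-0.7,0],0,1],[[0,-0.7,0],0,1]]'
python3 - <<'E'
from h import *
go(486.3,180.7,145,-3.2)
E
```

```text
t: 22.75
eef_pos: [603.1, -210.6, 144.5]
tcp_rot: [-3.141, 0.0, 0.551]
ft_force: [0.4, -0.7, -1.8]
opening: 0.309
grip_force: 30.0
t: 24.0
eef_pos: [609.5, -95.8, 144.5]
tcp_rot: [-3.141, 0.0, -0.057]
ft_force: [0.4, -0.3, -2.9]
opening: 0.315
grip_force: 30.0
t 24.0 eef [609.5 -95.8 144.5] yaw -3.3 F [ 0.4 -0.3 -2.9] open 0.31 grip 30.0 | shift [-2.313 -4.484 -0.009] turn -0.01
```

```bash
python3 -m inch '[[[-0.289,-0.56,0],0,1],[[-0.289,-0.56,0],0,1],[[-0.289,-0.56,0],0,1],[[-0.289,-0.56,0],0,1],[[-0.289,-0.56,0],0,1],[[-0.289,-0.56,0],0,1],[[-0.289,-0.56,0],0,1],[[-0.289,-0.56,0],0,1],[[0,0,0],0,1],[[0,0,0],0,1]]'
python3 - <<'E'
from h import *
go(486.3,180.7,40,-3.2)
E
```

```text
t: 25.25
eef_pos: [486.4, 179.3, 144.8]
tcp_rot: [3.141, -0.0, -0.056]
ft_force: [0.4, -0.9, -2.0]
opening: 0.313
grip_force: 30.0
t 25.25 eef [486.4 179.3 144.8] yaw -3.2 F [ 0.4 -0.9 -2. ] open 0.31 grip 30.0 | shift [-0.003 -0.024  1.746] turn -0.0
```

Lower, release, lift, and head for the hex.

```bash
python3 -m inch '[[[0,-0.02,0.4],0,1],[[0,0,0.4],0,1],[[0,0,0.4],0,1],[[0,0,0.3],0,1],[[0,0,0.15],0,1],[[0,0,0.096],0,1],[[0,0,0],0,1],[[0,0,0],0,-0.3],[[0,0,0],0,-0.3],[[0,0,0],0,-0.3]]'
python3 -m inch '[[[0,0,-0.4],0,-0.3],[[0,0,-0.5],0,-0.3],[[0,0,-0.5],0,-0.3],[[0,0,-0.4],0,-0.3],[[0,0.5,0],-0.3,-0.3],[[0,0.7,0],0,-0.3],[[0,0.7,0],0,-0.3],[[0,0.7,0],0,-0.3],[[0,0.7,0],0,-0.3],[[0,0.7,0],0,-0.3]]'
python3 - <<'E'
from h import *
go(453.5,-213.6,120,-1.8)
E
```

```text
t: 26.5
eef_pos: [486.5, 180.7, 40.4]
tcp_rot: [-3.142, -0.001, -0.056]
ft_force: [0.5, 0.2, 0.8]
opening: 0.572
grip_force: 0.0
t: 27.75
eef_pos: [478.2, -60.6, 148.3]
tcp_rot: [3.141, -0.0, -0.03]
ft_force: [0.6, 0.2, 0.0]
opening: 0.649
grip_force: 0.0
t 27.75 eef [478.2 -60.6 148.3] yaw -1.7 F [0.6 0.2 0. ] open 0.65 grip 0.0 | shift [-0.335  2.561  0.472] turn 0.02
```

```bash
python3 -m inch '[[[-0.08,0.64,0],0,-0.3],[[-0.08,0.64,0],0,-0.3],[[-0.08,0.64,0],0,-0.3],[[-0.08,0.64,0],0,-0.3],[[0,0,0.16],0,-0.3],[[0,0,0.16],0,-0.3],[[0,0,0.15],0,-0.3],[[0,0,0],0,-0.3],[[0,0,0],0,-0.3],[[0,0,0],0,-0.3]]'
python3 - <<'E'
from h import *
go(453.5,-213.6,32,-1.8)
p=eyes.read_camera("wrist"); cv2.imwrite("pics/w5.png",cv2.resize(p["pixels"][120:320,180:460,::-1],None,fx=2.8,fy=2.8))
p=eyes.read_camera("top")
cv2.imwrite("pics/t3.png",cv2.resize(p["pixels"][140:240,150:270,::-1],None,fx=6,fy=6,interpolation=cv2.INTER_CUBIC))
E
```

```text
t: 29.0
eef_pos: [454.7, -212.1, 120.2]
tcp_rot: [3.141, -0.0, -0.03]
ft_force: [0.4, -0.2, -0.6]
opening: 0.65
grip_force: 0.0
t 29.0 eef [ 454.7 -212.1  120.2] yaw -1.7 F [ 0.4 -0.2 -0.6] open 0.65 grip 0.0 | shift [-0.019  0.026  1.47 ] turn 0.02
```

View pics/w5.png

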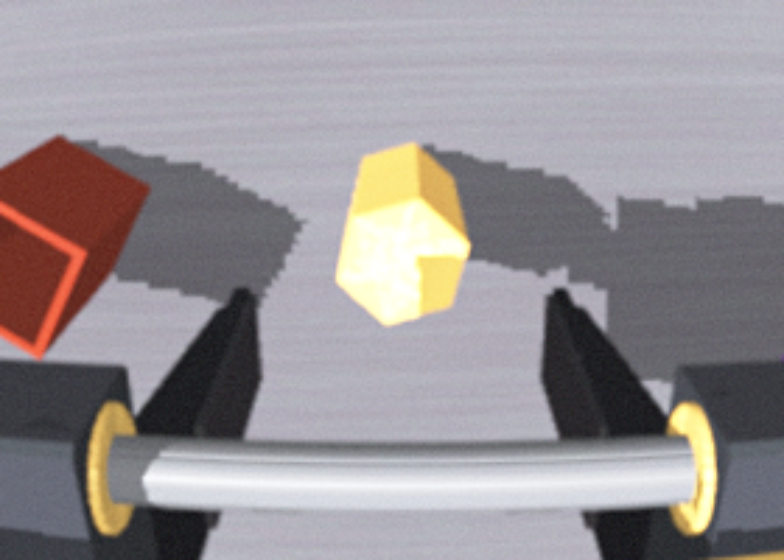

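View pics/t3.png

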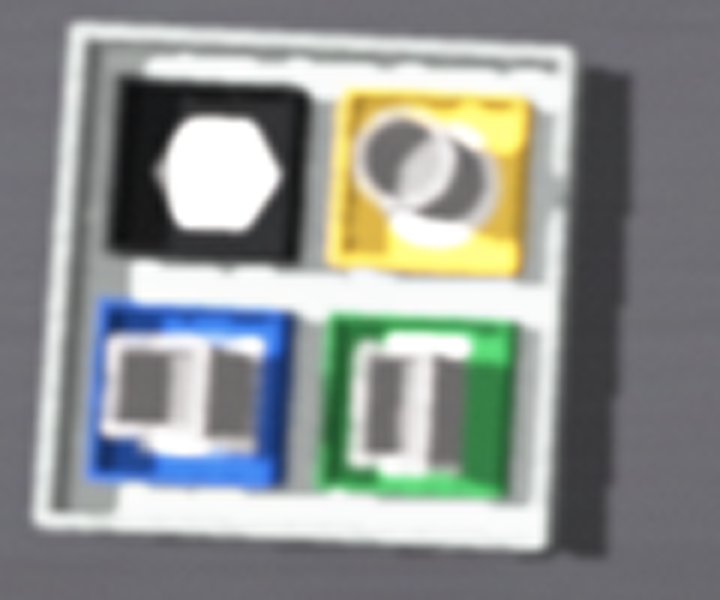

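All three tubes stand in their pockets: square in blue at (row 390, col 180), rectangle in green (405, 410) and round in yellow (170, 430). In the wrist crop the hex is at (260, 403), turned about 10° clockwise of the fingers, so I'll compute that from its corners.

```bash
python3 - <<'E'
from h import *
from scipy.optimize import least_squares
p=eyes.read_camera("wrist"); R,t=p["extrinsics"][:3,:3],p["extrinsics"][:3,3]; C=-R.T@t
V=np.array([(408,195),(468,245),(455,310),(387,325),(337,275),(347,212)])/2.8+[180,120]
P=[]
for u,v in V:
    dx,dy=(u-p["cx"]),(v-p["cy"]); r=np.hypot(dx,dy); th=r/p["fx"]
    d=R.T@np.array([dx/r*np.sin(th),dy/r*np.sin(th),np.cos(th)]); P.append((C+d*(70-C[2])/d[2])[:2])
P=np.array(P); c=P.mean(0); q=P-c
print(P.round(1).tolist(),c.round(1),np.hypot(*q.T).round(1),(np.degrees(np.arctan2(q[:,1],q[:,0]))%60).round(1))
E
```

```text
[[471.6, -214.3], [457.1, -230.1], [438.2, -226.4], [434.2, -207.5], [449.6, -194.4], [467.4, -198.0]] [ 453.  -211.8] [18.8 18.8 20.8 19.3 17.7 19.9] [52.2 42.7 44.6 47.1 41.3 43.8]
```

```bash
python3 - <<'E'
import h; from h import *
def fe(p,P):
    c=P@p["extrinsics"][:3,:3].T+p["extrinsics"][:3,3]; r=np.hypot(c[:,0],c[:,1]); k=p["fx"]*np.arctan2(r,c[:,2])/r
    return np.c_[c[:,0]*k+p["cx"],c[:,1]*k+p["cy"]]
p=eyes.read_camera("wrist"); h.proj=fe; h.back=lambda p,uv,z:np.array([453,-211.8,70]); h.S=4
img=p["pixels"]
# saturated mask check
x=fit(p,"hex",(324,205)); print(x, np.degrees(x[0][2])%60)
go(x[0][0],x[0][1],32,np.degrees(x[0][2])%60-30-0)
E
```

```text
Traceback (most recent call last):
AttributeError: 'numpy.ndarray' object has no attribute 'proj' and no __dict__ for setting new attributes. Did you mean: 'prod'?
```

```bash
python3 - <<'E'
import h as H; from h import eyes,np,go
def fe(p,P):
    c=P@p["extrinsics"][:3,:3].T+p["extrinsics"][:3,3]; r=np.hypot(c[:,0],c[:,1]); k=p["fx"]*np.arctan2(r,c[:,2])/r
    return np.c_[c[:,0]*k+p["cx"],c[:,1]*k+p["cy"]]
p=eyes.read_camera("wrist"); H.proj=fe; H.back=lambda p,uv,z:np.array([453,-211.8,70])
x=H.fit(p,"hex",(324,205)); print(x, np.degrees(x[0][2])%60)
go(x[0][0],x[0][1],32,-14.7)
E
```

```text
(array([ 452.449, -211.86 ,   -0.916]), np.float64(0.05)) 7.517065966016588
t 29.25 eef [ 454.5 -212.2  120.1] yaw -1.7 F [-0.7  0.2  0.8] open 0.65 grip 0.0 | shift [-0.035 -0.005  1.468] turn 2.59
```

```bash
python3 -m inch '[[[-0.03,0,0],0.75,-0.3],[[0,0,0],0.75,-0.3],[[0,0,0.3],0.75,-0.3],[[0,0,0.4],0.75,-0.3],[[0,0,0.4],0,-0.3],[[0,0,0.37],0,-0.3],[[0,0,0],0,1],[[0,0,0],0,1],[[0,0,0],0,1],[[0,0,0],0,1]]'
python3 - <<'E'
from h import *
go(453,-211.8,145,26.8)
E
```

```text
t: 30.5
eef_pos: [453.0, -212.4, 32.5]
tcp_rot: [3.141, -0.001, -0.292]
ft_force: [0.1, 0.2, 4.6]
opening: 0.335
grip_force: 30.0
t 30.5 eef [ 453.  -212.4   32.5] yaw -16.7 F [0.1 0.2 4.6] open 0.33 grip 30.0 | shift [-0.003 -0.009 -1.875] turn -8.71
```

```bash
python3 -m inch '[[[0,0,-0.4],0,1],[[0,0,-0.5],-0.968,1],[[0,0,-0.5],-0.968,1],[[0,0,-0.5],-0.968,1],[[0,0,0],-0.968,1],[[0,0,0],-0.968,1],[[0,0,0],-0.968,1],[[0,0,0],-0.968,1],[[0,0,0],-0.968,1],[[0,0,0],-0.968,1]]'
python3 - <<'E'
from h import *
go(591.7,274.9,147,26.8)
E
```

```text
t: 31.75
eef_pos: [452.3, -211.9, 145.6]
tcp_rot: [-3.141, 0.0, 0.471]
ft_force: [0.0, -0.7, -4.2]
opening: 0.335
grip_force: 30.0
t 31.75 eef [ 452.3 -211.9  145.6] yaw 27.0 F [ 0.  -0.7 -4.2] open 0.33 grip 30.0 | shift [ 5.752 -6.176 -0.023] turn 0.04
```

```bash
python3 -m inch '[[[0.479,-0.515,0],0,1],[[0.479,-0.515,0],0,1],[[0.479,-0.515,0],0,1],[[0.479,-0.515,0],0,1],[[0.479,-0.515,0],0,1],[[0.479,-0.515,0],0,1],[[0.479,-0.515,0],0,1],[[0.479,-0.515,0],0,1],[[0.479,-0.515,0],0,1],[[0.479,-0.515,0],0,1]]'
python3 -m inch '[[[0.479,-0.515,0],0,1],[[0.479,-0.515,0],0,1],[[0,0,0],0,1],[[0,0,0],0,1],[[0,0,0],0,1],[[0,0,0],0,1],[[0,0,0],0,1],[[0,0,0],0,1],[[0,0,0],0,1],[[0,0,0],0,1]]'
python3 - <<'E'
from h import *
go(591.7,274.9,39.8,26.8)
E
```

```text
t: 33.0
eef_pos: [569.5, 194.6, 145.5]
tcp_rot: [-3.142, 0.001, 0.468]
ft_force: [1.1, -0.6, -4.9]
opening: 0.336
grip_force: 30.0
t: 34.25
eef_pos: [593.1, 274.4, 145.7]
tcp_rot: [3.142, 0.0, 0.468]
ft_force: [0.2, 0.8, -4.9]
opening: 0.339
grip_force: 30.0
t 34.25 eef [593.1 274.4 145.7] yaw 26.8 F [ 0.2  0.8 -4.9] open 0.34 grip 30.0 | shift [-0.017 -0.018  1.765] turn 0.01
```

```bash
python3 -m inch '[[[-0.015,-0.015,0.4],0,1],[[0,0,0.4],0,1],[[0,0,0.4],0,1],[[0,0,0.3],0,1],[[0,0,0.15],0,1],[[0,0,0.11],0,1],[[0,0,0],0,1],[[0,0,0],0,-0.25],[[0,0,0],0,-0.25],[[0,0,0],0,-0.25]]'
python3 -m inch '[[[0,0,-0.4],0,-0.25],[[0,0,-0.5],0,-0.25],[[0,0,-0.5],0,-0.25],[[0,0,-0.5],0,-0.25],[[0,0.5,0],0,-0.25],[[0,0.7,0],0,-0.25],[[0,0.7,0],0,-0.25],[[0,0.7,0],0,-0.25],[[0,0.7,0],0,-0.25],[[0,0.7,0],0,-0.25]]'
python3 -m inch '[[[0,0.7,0],0,-0.25],[[0,0.7,0],0,-0.25],[[0,0.7,0],0,-0.25],[[0,0.7,0],0,-0.25],[[0,0,0],0,-0.25],[[0,0,0],0,-0.25],[[0,0,0],0,-0.25],[[0,0,0],0,-0.25],[[0,0,0],0,-0.25],[[0,0,0],0,-0.25]]'
python3 - <<'E'
from h import *
p=eyes.read_camera("scene"); cv2.imwrite("pics/s9.png",cv2.resize(p["pixels"][130:310,180:520,::-1],None,fx=2.3,fy=2.3,interpolation=cv2.INTER_CUBIC))
p=eyes.read_camera("top"); cv2.imwrite("pics/t9.png",cv2.resize(p["pixels"][130:270,150:470,::-1],None,fx=2.5,fy=2.5,interpolation=cv2.INTER_CUBIC))
E
```

```text
t: 35.5
eef_pos: [592.2, 274.9, 40.7]
tcp_rot: [3.141, -0.001, 0.468]
ft_force: [0.0, -0.3, 0.3]
opening: 0.587
grip_force: 0.0
t: 36.75
eef_pos: [700.8, 59.3, 154.4]
tcp_rot: [3.141, -0.0, 0.468]
ft_force: [0.9, 0.9, 0.2]
opening: 0.619
grip_force: 0.0
t: 38.0
eef_pos: [776.0, -89.0, 154.2]
tcp_rot: [3.141, -0.0, 0.469]
ft_force: [0.3, -1.0, -0.6]
opening: 0.625
grip_force: 0.0
```

View pics/s9.png

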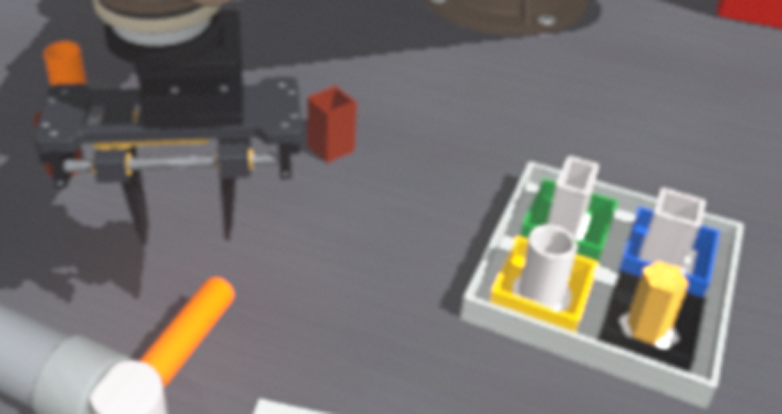

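View pics/t9.png

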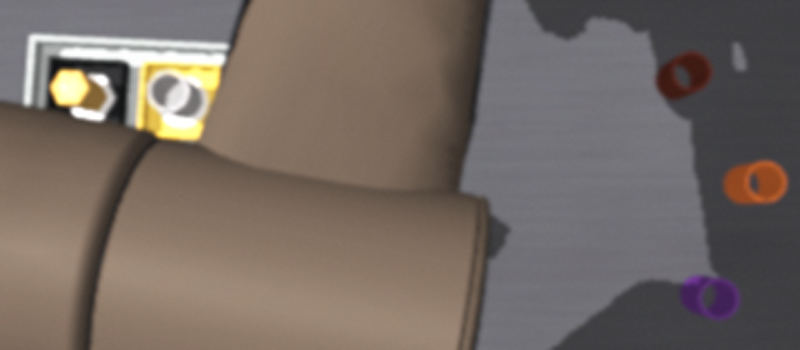

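The scene picture shows all four standing upright on their pocket floors: square in blue (row 230, col 675), round in yellow (265, 550), rectangle in green (200, 575) and hex in black (305, 658). The primed square tube is untouched at (125, 330), and in the top picture the primed round tube stands at (75, 685). The gripper is in free air.

```bash
python3 -c "
from cell import env
print(env.job_done())"
```

```text
the job is handed in; nothing more can be done
None
```

I handed the job in at about 38 s: in the last pictures each offcut stands upright in its own pocket (square in blue, round in yellow, rectangular in green, brass hex in black), and the two primed tubes were left standing where they were.

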